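# Lock a sticker roll in its holder past the spring stop

### The job

Lock the roll of stickers that lies in the blue-sided holder: press the orange spring plate down with a fingertip behind the roll so that the stop pins sink, and while you keep it down push the roll along the rails over the pins until it is up against the end wall. Then let the plate spring all the way up so that the pins stand behind the roll. Only push the roll, never lift or tip it, and leave the other things on the counter where they are.

Things in the scene. Friction and masses are not known exactly. Their poses are not given: they have to be found in the camera images.
- roll_holder: Fixed roll holder: aluminium base 265 x 100 mm, blue side guides (78 mm apart, tops at z = 40 mm) and end wall. Origin on the counter, midway between the two stop pins; x is the sliding direction, from the open end (nearer the robot) to the end wall; z up. Base from x = -175 to +90 mm. Two rails (58 mm gap, tops at z = 26 mm, from x = -148 mm) carry the roll.
- end_wall (a point): Centre of the blue end wall's inner face, at holder x = +78.5 mm, level with the rail tops (z = 26 mm). The wall's top is at z = 46 mm.
- stop_plate (a joint): Travel of the orange spring plate straight down between the rails, m: 0 = up, 0.014 = hard stop. The two steel stop pins move with it; the roll passes over them only above 0.008. The spring pushes back with about 4 N when up and 7.5 N fully down, and lifts plate and pins again when let go.
- stop_pins (a point): Midway between the two upright steel stop pins on the plate, at their tops: 7 mm thick, at holder x = 0, y = -25 and +25 mm. Up, their tops stand at z = 34 mm (8 mm above the rails); the clear gap between them is 43 mm.
- plate_press (a point): Point on the orange plate's top face at the black ribs near its open end (moves with the plate): holder x = -137 mm, y = 0, z = 24 mm when up. The plate is flat, 36 mm wide, from holder x = -162 to +18 mm, under the roll and between the pins, so a fingertip can slide along it. Fully pressed its top is at z = 10 mm.
- roll_center (a point): Centre, half-way up, of the sticker roll: a white ring of round stickers lying flat, 73 mm in diameter, 30 mm tall, about 90 g, loose on the rails. It starts with its centre 40 to 68 mm before the pins. At the end wall its centre is at holder x = +42 mm and its rear edge 5.5 mm past the pins' axis.
- stamp: Bystander to leave alone: wooden hand stamp, 45 x 30 x 70 mm tall, standing left of the holder's far end. Origin: centre of its underside.
- call_bell: Bystander to leave alone: counter bell, brass-coloured dome 82 mm across, 60 mm tall, right of the holder. Origin: centre of its underside.
- lid_stack: Bystander to leave alone: stack of black cup lids, 88 mm across, 44 mm tall, right of the holder's near end. Origin: centre of its underside.
- table_number_2: Bystander to leave alone: table number, dark plate on a round wooden foot, 60 x 46 x 98 mm tall, near the front edge. Origin: centre of its underside.
- ink_pad: Bystander to leave alone: dark ink pad, 105 x 68 x 16 mm, lying near the front edge. Origin: centre of its underside.
- sticker_roll: The same sticker roll; origin at the centre of its underside.
Not all that is in view belongs to the job. Of the things like the sticker_roll, leave any that is green, purple or red; of the rest the larger one is meant.

How it is judged:
By the outcome, as a careful person would: the job done as asked, in the order asked, and still so for the second after the job is handed in, with the robot touching nothing.
It also fails if it takes over 43 s, if anything falls off the work surface, if the arm or the gripper's body presses on something with over 40 N, if the wrist force passes 120 N, or if a joint passes its speed limit or range.

### The arm

A 6-joint arm with a two-finger parallel gripper is mounted at the origin on a cart in front of the work surface, level with it; the furniture and walls round the work are solid. World frame = base frame: x ahead of the robot, y to its left, z up, the work surface at z = 0. Lengths are in mm, angles in rad, forces in N, time in s.
With the tool pointing down it reaches from about 350 to 975 mm from the base axis. Payload 7.1 kg.
Tool frame: the origin (TCP) lies midway between the tips of the shut fingers; the grasp point (between the pads) lies 19 mm behind it (ctrl.tcp_to_grasp is the distance from the TCP to the grasp point, in mm); z points along the fingers, y is the line along which they close (so a half turn about z gives the same grasp; the last joint's range is limited). The gripper opens to 88 mm and grips with 3 to 60 N. Pads are 20 mm wide; open, the fingers measure 115 mm over their backs; the gripper's body (75 mm by 178 mm) begins 61 mm behind the grasp point.
Start: joints at [1.212, 0.423, 1.63, -0, 1.089, -0.019], TCP at [208.279, 589.258, 222.675] pointing down, gripper open.
Joint ranges: [-3, 3], [-0.9, 2.11], [0.09, 2.58], [-1.31, 4.45], [0.11, 2.69], [-2.54, 2.54]. Speed limits (rad/s): [2.39, 2.39, 3.01, 3.14, 3.14, 3.14].

### API

Orientations are given as a rotation vector (axis times angle).
In Python, from workcell import get_obs, cams, ticket, boxes_of, ctrl gives the robot as it stands.
- The arm moves only by the shell command python3 -m creep 'ROWS' [OPENING]. ROWS is JSON, one flat list of numbers, 4 for each row, row after row: the shift along the world's x, y, z in m, then the turn about the world's z in rad. In form: [tx, ty, tz, spin, tx, ty, tz, spin, ...]. A call has 1 to 10 rows; each row is the pose to reach, as a shift and turn from the pose commanded when the call began; what a row does not reach only later rows make up. A row lasts 1/12 s, in which the tool goes at most 41.7 mm and 7.16 degrees, less where a joint would pass 70% of its speed; a pose out of reach is approached as far as the arm can. A call with a gripper value outside its range is refused whole. OPENING is the opening, from 0 (shut) to 1 (fully open), set as the call begins (- or left out, the last holds). The fingers move at their own pace and stop on an object; the grip force is fixed at half the most. Time passes only in rows, so rows that repeat a pose let the fingers close. It gives the time, the measured TCP pose, the force, the opening and the grip force at its end, in the units of the state.
- get_obs(): the state, without advancing time (a new reading comes with each control period).
- cams.get_image(name): name is "side" or "top" or "wrist"; returns (picture, depth): 384x512x3 uint8, red, green, blue; 384x512 float32, mm along the optical axis (not along the pixel's ray), 0 where there is no reading.
- cams.get_calibration(name): a dict with "mtx" (3x3 intrinsics, pixels), "R" (3x3) and "t" (3): a world point X has camera coordinates R X + t; the wrist camera has in their place "mount" (4x4, takes a point from camera to tool coordinates, whose origin is the TCP and whose axes are the flange's). Camera axes: x right, y down, z forward; pixel columns grow to the right and rows downward; lengths in mm; the calibration is good to about 2 mm. A picture is of the moment at which its call begins: read the wrist's pose just before it. get_calibration takes no time and is no camera call.
- ticket.close_job(): hands the job in; it is judged then, once.
Trained networks look in the newest picture that a camera, given by its name, has taken for a name from the list of things; names that differ only in an ending like _2 or _b are one class to them, and where a whole thing is asked for, a point or a joint stands for the part that bears it (a point fixed in the world has none). Each returns a list of dicts, best first, with "score" (0 to 1); they miss things now and then, are a little off and sometimes report something else, mostly with a low value. They report only what shows in the picture. A call takes as long as a camera call. They do not tell look-alikes from the thing itself.
- boxes_of(camera, target): "centre" ([column, row] in pixels, amid what is visible of it).
The state is a dict: "t": time; "qpos": joint angles; "qvel": joint speeds; "joint_torque": joint torques, N m; "ee_pos": TCP position; "orientation": TCP orientation; "ft_force": force on the tool from outside, world axes, zero at the start; "moment": the same for the moment, N m; "width": finger opening in mm; "grasp_force": force on a finger pad.
Only numpy, scipy, OpenCV 4.12 (cv2) and the standard library are available. Lean on these libraries where they do the work, as an engineer would, in place of code of your own. Each camera call takes 0.05 s, during which the arm holds its last target. There are 200 camera calls.

## Working session

There is one attempt and no reset: what is moved stays moved. The work goes in short steps, Python scripts to look and compute and a shell command to move; the robot and the scene stay as the last step left them, time stands still between calls to the robot, and variables do not carry over. Pictures are saved under pics/ and viewed, at most 10 in all, crops included, and the job is handed in when it is done.

```bash
mkdir -p pics
python3 - <<'E'
from workcell import *
import cv2,numpy as np
o=get_obs();print(o)
ims=[]
for n in ["top","side"]:
    p,d=cams.get_image(n);np.save(f"pics/{n}_d.npy",d);cv2.imwrite(f"pics/{n}.png",p[:,:,::-1])
    print(n,cams.get_calibration(n))
    for t in ["sticker_roll","roll_holder","stop_plate"]:
        print(t,boxes_of(n,t))
E
```

```text
{'t': 0.0, 'qpos': array([ 1.21200159e+00,  4.23793910e-01,  1.63070095e+00, -1.17356866e-05,
        1.08857835e+00, -1.89645948e-02]), 'qvel': array([ 0.00035969,  0.00070539, -0.00117594, -0.00202355, -0.00071115,
        0.00013227]), 'joint_torque': array([-1.03906132e-03, -5.44620931e+01, -2.73670328e+01,  6.43334398e-02,
        2.26944638e-02, -1.34191923e-04]), 'ee_pos': array([208.09223327, 588.75187836, 221.92669008]), 'orientation': array([-5.31185195e-01, -3.09608770e+00,  2.28715748e-03]), 'ft_force': array([ 0.68774551,  0.24972647, -0.03179469]), 'moment': array([-0.00856577, -0.02578188, -0.00664616]), 'grasp_force': 0.0, 'width': 87.79159954950232}
top {'mtx': array([[416.24815643,   0.        , 255.17334097],
       [  0.        , 416.24815643, 185.3879986 ],
       [  0.        ,   0.        ,   1.        ]]), 'R': array([[ 0.03174905, -0.99949002,  0.00342093],
       [-0.97645197, -0.03174759, -0.21338612],
       [ 0.2133859 ,  0.00343444, -0.97696196]]), 't': array([  71.01896815,  536.37517798, 1255.77909994])}
sticker_roll [{'centre': [323.4, 169.8], 'score'
[... 352 characters left out ...]
y([[348.95329515,   0.        , 252.50289654],
       [  0.        , 348.95329515, 194.37565262],
       [  0.        ,   0.        ,   1.        ]]), 'R': array([[ 0.91394971, -0.40557756, -0.01423976],
       [-0.2734339 , -0.5894835 , -0.76009415],
       [ 0.29988303,  0.69858145, -0.64965692]]), 't': array([-467.8813303 ,  224.71620717,  752.08829949])}
sticker_roll [{'centre': [300.3, 235.8], 'score': 0.86}, {'centre': [269.5, 215.1], 'score': 0.81}, {'centre': [231.0, 224.0], 'score': 0.73}, {'centre': [290.7, 201.1], 'score': 0.72}, {'centre': [218.1, 283.2], 'score': 0.63}]
roll_holder [{'centre': [309.0, 256.8], 'score': 0.78}]
stop_plate [{'centre': [277.1, 247.3], 'score': 0.72}]
```

View pics/top.png

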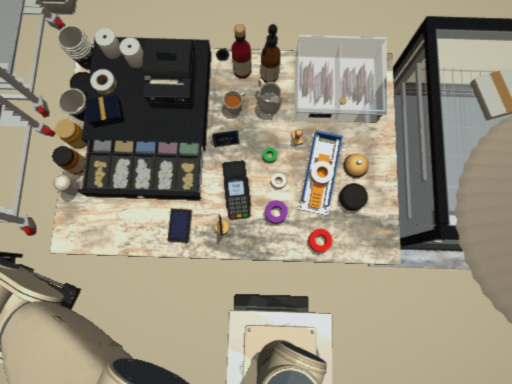

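View pics/side.png

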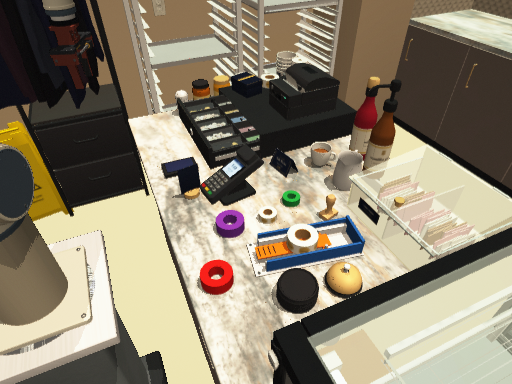

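Top view: the look-alikes are the white ring in the blue holder (321,171), a small white ring (279,181), and green (269,155), purple (276,212) and red (321,241) rings. I choose the larger white one, in the holder at (321,171). The stamp is at (297,137), the bell at (357,165) and the lids at (353,197). The holder's open end is near row 210.

```bash
cat > h.py <<'E'
import cv2,numpy as np
from workcell import *
def world(n,p,d):
    c=cams.get_calibration(n);K=c["mtx"]
    v,u=np.mgrid[:d.shape[0],:d.shape[1]]
    C=np.stack([(u-K[0,2])/K[0,0]*d,(v-K[1,2])/K[1,1]*d,d],-1)
    return (C-c["t"])@c["R"]
E
python3 - <<'E'
from h import *
import glob
for n,box in (("top",(295,125,350,220)),("side",(240,205,375,280))):
    p=cv2.imread(f"pics/{n}.png")[:,:,::-1];d=np.load(f"pics/{n}_d.npy");W=world(n,p,d)
    hsv=cv2.cvtColor(p,cv2.COLOR_RGB2HSV);x0,y0,x1,y1=box
    m=np.zeros(d.shape,bool);m[y0:y1,x0:x1]=1;m&=d>0
    H,S,V=[hsv[...,i].astype(int) for i in range(3)]
    bl=m&(H>100)&(H<125)&(S>140)&(W[...,2]>33)&(W[...,2]<55)
    P=W[bl];r=cv2.minAreaRect(P[:,:2].astype(np.float32));print(n,"blue",bl.sum(),r,cv2.boxPoints(r).round().tolist(),np.percentile(P[:,2],[10,50,90]))
    orr=m&(H>5)&(H<22)&(S>150)&(W[...,2]<40);P=W[orr];r=cv2.minAreaRect(P[:,:2].astype(np.float32));print("orange",orr.sum(),cv2.boxPoints(r).round().tolist(),np.median(P[:,2]))
    wh=m&(W[...,2]>49)&(W[...,2]<63)&(S<70);P=W[wh];c,rr=cv2.minEnclosingCircle(P[:,:2].astype(np.float32));print("roll",wh.sum(),c,rr,np.median(P[:,2]))
    cr=cv2.resize(p[y0:y1,x0:x1],None,fx=5,fy=5,interpolation=cv2.INTER_CUBIC);cv2.imwrite(f"pics/crop_{n}.png",cr[:,:,::-1])
E
```

```text
top blue 101 ((609.6366577148438, -126.24602508544922), (86.09744262695312, 223.6988983154297), 79.41085815429688) [[492.0, -148.0], [712.0, -189.0], [727.0, -104.0], [508.0, -63.0]] [37.47000044 42.60938698 47.57150652]
orange 371 [[474.0, -117.0], [645.0, -159.0], [657.0, -114.0], [485.0, -71.0]] 24.268667474379768
roll 310 (573.6165771484375, -148.13771057128906) 63.141258239746094 55.944625098327066
side blue 699 ((604.9268188476562, -124.61237335205078), (91.43669891357422, 232.2242889404297), 79.54571533203125) [[482.0, -149.0], [711.0, -191.0], [727.0, -101.0], [499.0, -59.0]] [34.47255386 39.07874152 44.85068112]
orange 833 [[441.0, -178.0], [649.0, -267.0], [744.0, -46.0], [536.0, 44.0]] 23.944287829488086
roll 508 (666.8757934570312, -136.4427032470703) 118.4046859741211 55.86145658162539
```

View pics/crop_top.png

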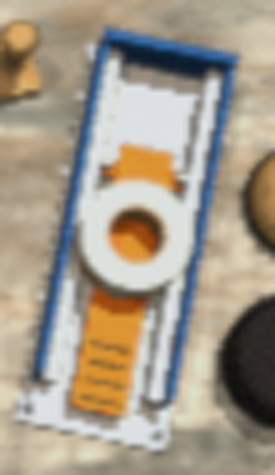

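The crop shows the right ring: plain white, with orange plate ribs behind it and the blue wall at the far end. The holder axis points at about -10.5° and its origin is near (634,-129). I'll go above the ribs with the fingers shut.

```bash
python3 -m creep '[0.015,-0.036,0,0.05, 0.03,-0.072,0,0.1, 0.045,-0.108,0,0.157, 0.06,-0.144,0,0.157, 0.075,-0.18,0,0.157, 0.09,-0.216,0,0.157, 0.105,-0.252,0,0.157, 0.12,-0.288,0,0.157, 0.135,-0.324,0,0.157, 0.15,-0.36,0,0.157]' 0
python3 -m creep '[0.015,-0.036,0,0, 0.03,-0.072,0,0, 0.045,-0.108,0,0, 0.06,-0.144,0,0, 0.075,-0.18,0,0, 0.09,-0.216,0,0, 0.105,-0.252,0,0, 0.12,-0.288,0,0, 0.135,-0.333,0,0, 0.135,-0.333,0,0]'
cat >> h.py <<'E'
from scipy.spatial.transform import Rotation as Ro
def wrist(name):
    o=get_obs();p,d=cams.get_image("wrist");c=cams.get_calibration("wrist");K=c["mtx"];M=c["mount"]
    v,u=np.mgrid[:d.shape[0],:d.shape[1]]
    C=np.stack([(u-K[0,2])/K[0,0]*d,(v-K[1,2])/K[1,1]*d,d],-1)
    T=C@M[:3,:3].T+M[:3,3];W=T@Ro.from_rotvec(o["orientation"]).as_matrix().T+o["ee_pos"]
    cv2.imwrite(f"pics/{name}.png",p[:,:,::-1]);return o,p,d,W
def fit(p,d,W):
    H,S,V=[cv2.cvtColor(p,cv2.COLOR_RGB2HSV)[...,i].astype(int) for i in range(3)]
    near=(d>0)&(np.hypot(W[...,0]-609,W[...,1]+126)<140)
    a=np.deg2rad(-10.5);o0=np.array([634,-129.]);R=np.array([[np.cos(a),-np.sin(a)],[np.sin(a),np.cos(a)]])
    L=(W[...,:2]-o0)@R   # holder frame guess
    ok=near&(abs(L[...,1])<65)&(L[...,0]<110)
    for nm,m in (("blue",(H>100)&(H<125)&(S>140)&(W[...,2]>34)&(W[...,2]<50)),("orange",(H>5)&(H<22)&(S>150)&(W[...,2]<30)&(W[...,2]>5)),("roll",(S<70)&(W[...,2]>51)&(W[...,2]<62))):
        m=(m&ok).astype(np.uint8);m=cv2.morphologyEx(m,cv2.MORPH_OPEN,np.ones((3,3),np.uint8))>0
        if m.sum()<20: print(nm,"none");continue
        q=L[m];print(nm,m.sum(),"z",np.median(W[m][:,2]).round(1),"Lx",np.percentile(q[:,0],[1,99]).round(1),"Ly",np.percentile(q[:,1],[1,99]).round(1),cv2.minAreaRect(q.astype(np.float32)))
        if nm=="blue":
            for s in (1,-1):
                k=q[(q[:,1]*s>25)&(q[:,0]<60)]
                if len(k)>30: print(" side",s,np.polyfit(k[:,0],k[:,1],1),len(k))
E
python3 - <<'E'
from h import *
o,p,d,W=wrist("w1");print(o["t"],o["ee_pos"],o["orientation"],o["width"],o["ft_force"]);fit(p,d,W)
E
```

```text
t: 1.23
ee_pos: [358.6, 227.6, 223.0]
orientation: [0.286, 3.128, 0.001]
ft_force: [1.6, 0.8, -0.1]
width: 24.7
grasp_force: 0.0
t: 2.07
ee_pos: [495.6, -108.9, 223.2]
orientation: [0.292, 3.125, -0.003]
ft_force: [0.4, 0.5, 0.4]
width: 0.4
grasp_force: 0.0
2.0667 [ 495.5903255  -108.90284394  223.20489245] [ 2.91907150e-01  3.12501913e+00 -2.71009258e-03] 0.4080733457299727 [0.40272524 0.54971127 0.39894736]
blue 174 z 39.8 Lx [-92.7  84.6] Ly [-44.4  40.9] ((-3.4874114990234375, -2.8899879455566406), (85.72813415527344, 177.74778747558594), 88.80650329589844)
 side 1 [2.59537736e-02 4.11480020e+01] 48
 side -1 [-9.85542472e-03 -4.36077839e+01] 69
orange 1635 z 23.3 Lx [-159.5  -83.2] Ly [-17.9  15. ] ((-120.01280975341797, -1.6185665130615234), (33.98065185546875, 79.7871322631836), 88.78152465820312)
roll 215 z 55.1 Lx [-79.9 -55.9] Ly [-33.5  31.9] ((-71.06863403320312, 0.5979156494140625), (66.42366027832031, 23.24091148376465), 80.90269470214844)
```

View pics/w1.png

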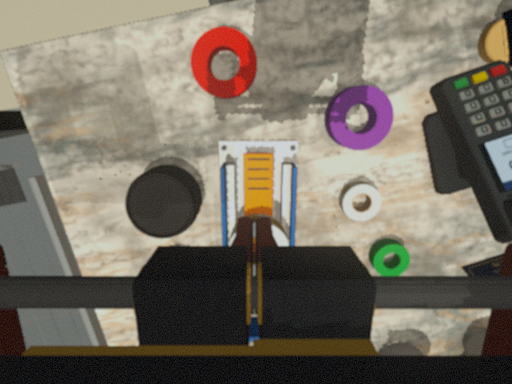

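The wrist camera shows the ribs at (258,180), in line below the fingers, with the roll's rear edge just past them. The plate's centre line is 1.4 mm off my guess and the roll's rear edge is at holder x≈-81. Next I descend to a hover and check the pose.

```bash
python3 -m creep '[0.004,0.001,-0.03,0, 0.006,0.002,-0.06,0, 0.006,0.002,-0.09,0, 0.006,0.002,-0.12,0, 0.006,0.002,-0.15,0, 0.006,0.002,-0.17,0, 0.006,0.002,-0.18,0, 0.006,0.002,-0.18,0, 0.006,0.002,-0.18,0, 0.006,0.002,-0.18,0]' 0
python3 -c "
from h import *
o,p,d,W=wrist('w2');print(o['ee_pos'],o['orientation']);fit(p,d,W)"
```

```text
t: 2.95
ee_pos: [500.2, -101.6, 43.9]
orientation: [0.286, 3.127, -0.0]
ft_force: [0.7, -0.6, 0.3]
width: 0.6
grasp_force: 0.0
[ 500.16101191 -101.55923502   43.90501973] [ 2.85870587e-01  3.12668615e+00 -3.63274842e-04]
blue 152 z 39.4 Lx [-138.7 -129.4] Ly [-44.9  41.8] ((-134.26205444335938, -1.5161361694335938), (9.750151634216309, 86.86310577392578), 0.06639300286769867)
 side -1 [-4.29209751e-02 -4.83985538e+01] 122
orange 1910 z 23.1 Lx [-159.8 -123.2] Ly [-18.4  15.5] ((-140.90846252441406, -1.5440082550048828), (38.59526824951172, 34.539833068847656), 0.9964806437492371)
roll 169 z 54.9 Lx [-85.6 -73. ] Ly [-1.2  4.1] ((-79.27799224853516, 1.4789773225784302), (5.273070812225342, 12.78167724609375), 89.87455749511719)
```

```bash
python3 -m creep '[0.001,-0.004,0,0, 0.001,-0.004,-0.008,0, 0.001,-0.004,-0.015,0, 0.001,-0.004,-0.020,0, 0.001,-0.004,-0.024,0, 0.001,-0.004,-0.028,0, 0.001,-0.004,-0.030,0, 0.001,-0.004,-0.032,0, 0.001,-0.004,-0.032,0, 0.001,-0.004,-0.032,0]' 0
```

```text
t: 3.83
ee_pos: [500.4, -105.9, 10.6]
orientation: [0.287, 3.128, -0.0]
ft_force: [-1.1, -0.7, 7.1]
width: 0.4
grasp_force: 3.3
```

The plate is almost fully down (z 10.6, 7.1 N). Now I slide along the holder axis.

```bash
python3 -m creep '[0.004,-0.0007,0,0, 0.008,-0.0015,0,0, 0.012,-0.0022,0,0, 0.016,-0.003,0,0, 0.020,-0.0037,0,0, 0.024,-0.0045,0,0, 0.028,-0.0052,0,0, 0.032,-0.006,0,0, 0.036,-0.0067,0,0, 0.038,-0.0071,0,0]' 0
python3 -m creep '[0.002,-0.0004,0,0, 0.005,-0.0009,0,0, 0.008,-0.0015,0,0, 0.011,-0.002,0,0, 0.014,-0.0026,0,0, 0.017,-0.0032,0,0, 0.020,-0.0037,0,0, 0.023,-0.0043,0,0, 0.026,-0.0049,0,0, 0.028,-0.0052,0,0]' 0
python3 -c "
from h import *
p,d=cams.get_image('top');cv2.imwrite('pics/t2.png',cv2.resize(p[115:230,280:375],None,fx=5,fy=5)[:,:,::-1])
p,d=cams.get_image('side');cv2.imwrite('pics/s2.png',cv2.resize(p[185:290,230:380],None,fx=5,fy=5)[:,:,::-1])"
```

```text
t: 4.67
ee_pos: [534.5, -112.1, 10.2]
orientation: [-0.286, -3.12, -0.002]
ft_force: [-10.7, 1.6, 13.8]
width: 0.3
grasp_force: 6.8
t: 5.5
ee_pos: [561.4, -117.1, 10.2]
orientation: [-0.286, -3.118, -0.002]
ft_force: [-13.7, 1.2, 18.3]
width: 0.6
grasp_force: 8.9
```

View pics/s2.png

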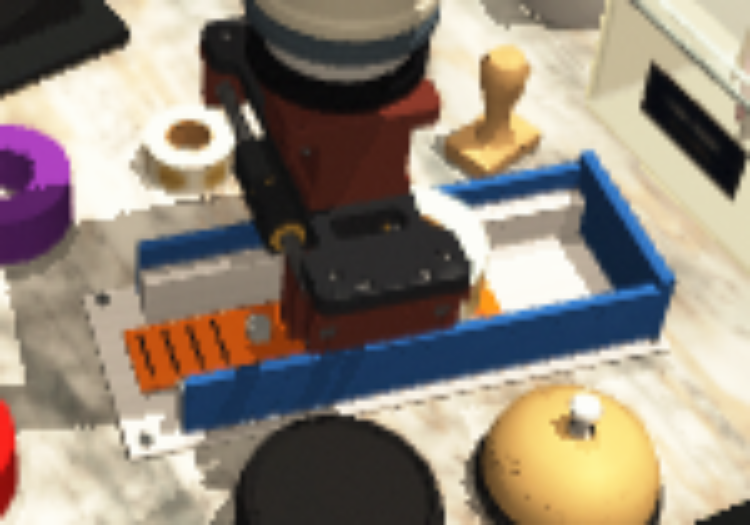

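The side view shows the plate down, with the fingertip at crop (300,330) behind the roll at (460,250), and the roll flat on the rails. Force into the hard stop is growing, so I raise 1 mm and keep pushing.

```bash
python3 -m creep '[0.002,-0.0004,0.001,0, 0.005,-0.0009,0.001,0, 0.008,-0.0015,0.001,0, 0.011,-0.002,0.001,0, 0.014,-0.0026,0.001,0, 0.017,-0.0032,0.001,0, 0.020,-0.0037,0.001,0, 0.023,-0.0043,0.001,0, 0.026,-0.0049,0.001,0, 0.028,-0.0052,0.001,0]' 0
```

```text
t: 6.43
ee_pos: [592.3, -122.8, 11.0]
orientation: [-0.286, -3.124, -0.001]
ft_force: [-5.6, 1.2, 6.7]
width: 0.5
grasp_force: 3.6
```

```bash
python3 -m creep '[0.002,-0.0004,0,0, 0.005,-0.0009,0,0, 0.008,-0.0015,0,0, 0.011,-0.002,0,0, 0.014,-0.0026,0,0, 0.017,-0.0032,0,0, 0.020,-0.0037,0,0, 0.023,-0.0043,0,0, 0.026,-0.0048,0,0, 0.028,-0.0052,0,0]' 0
python3 -m creep '[0.001,-0.0002,0,0, 0.002,-0.0004,0,0, 0.003,-0.0006,0,0, 0.004,-0.0007,0,0, 0.005,-0.0009,0,0, 0.006,-0.0011,0,0, 0.006,-0.0011,0,0]' 0
python3 -c "
from h import *
p,d=cams.get_image('side');cv2.imwrite('pics/s3.png',cv2.resize(p[195:290,250:375],None,fx=6,fy=6)[:,:,::-1])"
```

```text
t: 7.27
ee_pos: [620.4, -128.0, 11.0]
orientation: [-0.286, -3.124, -0.001]
ft_force: [-5.5, -0.2, 6.6]
width: 0.3
grasp_force: 3.5
t: 7.85
ee_pos: [626.3, -129.1, 11.0]
orientation: [-0.286, -3.124, -0.001]
ft_force: [-3.8, 1.2, 7.2]
width: 0.7
grasp_force: 3.4
```

View pics/s3.png

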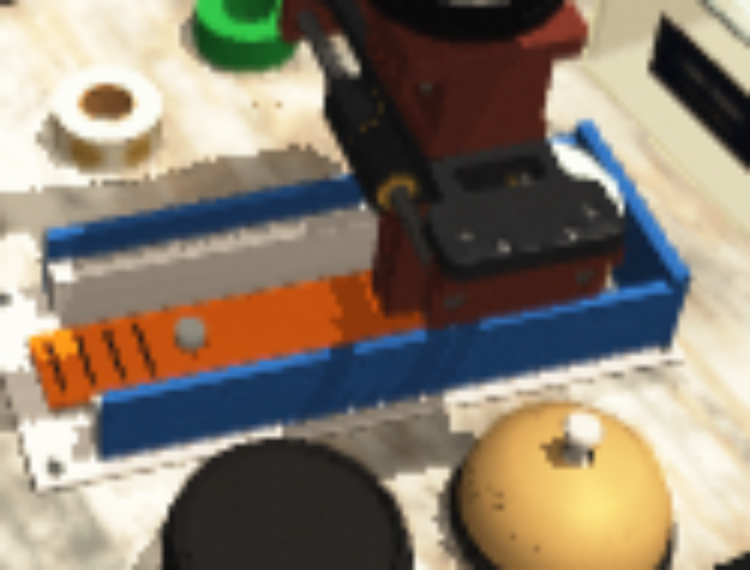

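The roll is almost at the end wall, with its far rim visible at crop (600,180). I push in small steps until the force rises.

```bash
python3 -m creep '[0.0007,-0.0001,0,0, 0.0014,-0.0003,0,0, 0.002,-0.0004,0,0, 0.0026,-0.0005,0,0, 0.003,-0.0006,0,0, 0.003,-0.0006,0,0]' 0
python3 -m creep '[0.0005,-0.0001,0,0, 0.001,-0.0002,0,0, 0.0015,-0.0003,0,0, 0.002,-0.0004,0,0, 0.002,-0.0004,0,0]' 0
```

```text
t: 8.4
ee_pos: [629.2, -129.7, 11.0]
orientation: [-0.286, -3.124, -0.001]
ft_force: [-5.1, 0.7, 6.7]
width: 0.7
grasp_force: 3.5
t: 8.82
ee_pos: [631.2, -130.1, 11.0]
orientation: [-0.286, -3.124, -0.001]
ft_force: [-5.2, 0.5, 7.4]
width: 0.2
grasp_force: 3.5
```

```bash
python3 -m creep '[0.0005,-0.0001,0,0, 0.001,-0.0002,0,0, 0.0015,-0.0003,0,0, 0.002,-0.0004,0,0, 0.002,-0.0004,0,0]' 0
python3 -m creep '[0.0005,-0.0001,0,0, 0.001,-0.0002,0,0, 0.0015,-0.0003,0,0, 0.0015,-0.0003,0,0]' 0
python3 -c "
from h import *
print(get_obs()['ft_force'])
p,d=cams.get_image('top');W=world('top',p,d);np.savez('pics/t4',p=p,d=d)
cv2.imwrite('pics/t4.png',cv2.resize(p[115:215,290:370],None,fx=6,fy=6)[:,:,::-1])"
```

```text
t: 9.23
ee_pos: [631.9, -130.2, 10.9]
orientation: [-0.286, -3.121, -0.001]
ft_force: [-9.7, 1.4, 11.1]
width: 0.3
grasp_force: 6.1
t: 9.57
ee_pos: [631.9, -130.2, 10.8]
orientation: [-0.286, -3.118, -0.002]
ft_force: [-15.0, 2.8, 14.9]
width: 0.1
grasp_force: 9.2
[-15.03184592   2.82701672  14.93009181]
```

View pics/t4.png

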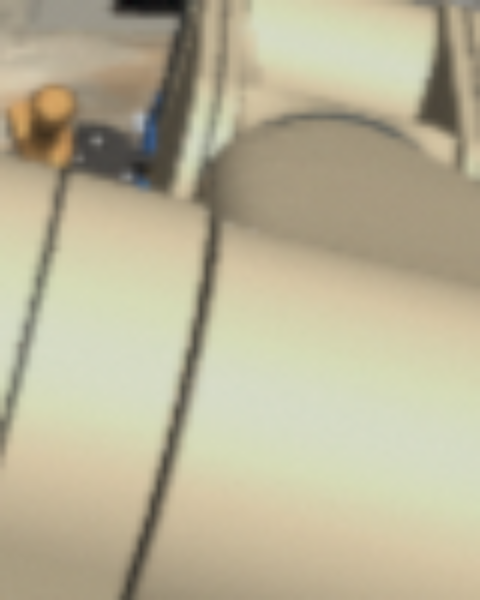

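The arm hides the view from the top, but the TCP has stopped at 631.9 while the push force has risen to 15 N, so the roll is against the wall. I back off slightly, then lift straight up.

```bash
python3 -m creep '[-0.001,0.0002,0,0, -0.002,0.0004,0,0, -0.003,0.0006,0,0, -0.004,0.0007,0,0, -0.005,0.0009,0,0, -0.006,0.0011,0,0, -0.006,0.0011,0,0, -0.006,0.0011,0,0]' 0
python3 -m creep '[-0.006,0.001,0.002,0, -0.006,0.001,0.004,0, -0.006,0.001,0.006,0, -0.006,0.001,0.009,0, -0.006,0.001,0.012,0, -0.006,0.001,0.015,0, -0.006,0.001,0.020,0, -0.006,0.001,0.03,0, -0.006,0.001,0.045,0, -0.006,0.001,0.06,0]' 0
```

```text
t: 10.28
ee_pos: [631.8, -130.2, 12.1]
orientation: [0.287, 3.127, -0.0]
ft_force: [0.2, -0.6, 6.4]
width: 0.5
grasp_force: 3.2
t: 11.12
ee_pos: [624.1, -129.0, 72.5]
orientation: [-0.287, -3.127, -0.0]
ft_force: [0.2, -0.6, -0.5]
width: 0.1
grasp_force: 0.0
```

```bash
python3 -m creep '[0,0,0.04,0, 0,0,0.08,0, 0,0.02,0.12,0, -0.02,0.05,0.14,0, -0.04,0.085,0.14,0, -0.06,0.12,0.14,0, -0.08,0.155,0.14,0, -0.1,0.19,0.14,0, -0.12,0.225,0.14,0, -0.12,0.225,0.14,0]' 0
python3 -m creep '[0,0.035,0,0, 0,0.07,0,0, 0,0.105,0,0, 0,0.14,0,0, 0,0.14,0,0]' 0
python3 - <<'E'
from h import *
for n,b in (("top",(295,120,350,220)),("side",(240,195,375,285))):
    p,d=cams.get_image(n);W=world(n,p,d);x0,y0,x1,y1=b
    cv2.imwrite(f"pics/f_{n}.png",cv2.resize(p[y0:y1,x0:x1],None,fx=5,fy=5,interpolation=cv2.INTER_CUBIC)[:,:,::-1]);fit(p,d,W)
a=cv2.imread("pics/f_top.png");b=cv2.imread("pics/f_side.png");a=cv2.copyMakeBorder(a[:450],0,max(0,450-a[:450].shape[0]),0,0,cv2.BORDER_CONSTANT)
cv2.imwrite("pics/f.png",cv2.resize(np.hstack([a,b]),(800,379)))
print(get_obs()["ft_force"])
E
```

```text
t: 11.95
ee_pos: [500.8, 100.1, 212.6]
orientation: [-0.28, -3.127, -0.002]
ft_force: [-0.9, 0.7, 0.4]
width: 0.5
grasp_force: 0.0
t: 12.37
ee_pos: [505.2, 240.4, 213.0]
orientation: [0.281, 3.127, 0.004]
ft_force: [-0.6, -0.0, 0.4]
width: 0.3
grasp_force: 0.0
blue none
orange 491 z 24.0 Lx [-156.3    8.2] Ly [-19.9  14.2] ((-73.70819091796875, -4.6021575927734375), (169.20628356933594, 38.52497100830078), 0.17589543759822845)
roll 229 z 56.1 Lx [ 9.9 79.1] Ly [-38.4  30.2] ((44.759765625, -5.344146728515625), (69.3941650390625, 66.20178985595703), 29.087499618530273)
blue 506 z 39.2 Lx [-143.1   84.9] Ly [-46.   43.3] ((-29.654502868652344, -1.134063720703125), (232.92129516601562, 91.50961303710938), 0.24643288552761078)
 side 1 [-8.97873020e-04  4.03321964e+01] 164
 side -1 [-6.19076001e-04 -4.34356652e+01] 255
orange 884 z 23.8 Lx [-158.5    8.5] Ly [-18.2  29. ] ((-73.09266662597656, 5.541942596435547), (51.80058288574219, 173.2429656982422), 88.61064910888672)
roll 410 z 55.8 Lx [ 9.6 77.6] Ly [-36.   34.2] ((43.60432434082031, -1.7979965209960938), (71.70713806152344, 70.54818725585938), 38.61961364746094)
[-0.2514094   0.16396704 -0.68435956]
```

View pics/f.png

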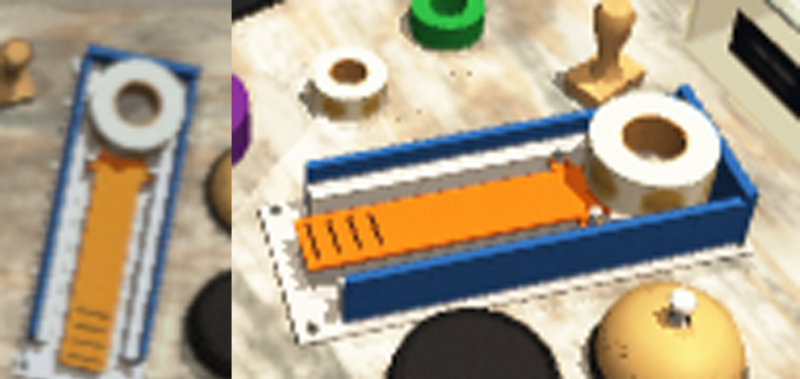

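The roll lies flat against the end wall at (655,150). The plate is fully up (top at about z 24 mm), both pins stand behind the roll at (560,160) and (597,213), and the neighbouring items haven't moved.

```bash
python3 -c "
from workcell import ticket
print(ticket.close_job())"
```

```text
the job is handed in; nothing more can be done
None
```

The roll is locked: it lies flat against the end wall with the plate fully up and both pins standing behind it, and I handed the job in at about 12.5 s with the robot clear.

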